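# Lay out the pump shaft parts from the stack

### The job

The parts stripped off a pump shaft are stacked on the bench: take the stack apart from the top and lay each part flat inside its own white dish, the same way up as it lay: the largest part (the large gear) in the largest dish, the bearing in the second largest, the small gear in the third and the hexagon nut in the smallest. Each dish shall end up with just its one part, resting on the dish's floor inside the rim. Leave the sealer bottle and the polish bottle standing where they are.

Things in the scene. Friction and masses are not known exactly. Their poses are not given: they have to be found in the camera images.
- large_gear: Dark steel spur gear with 26 fine teeth, lying flat, the lowest thing of the stack, on the bench: 60 mm over the tooth tips, 18 mm thick, 0.3 kg, 16 mm bore with a keyway (too small for fingers). Grip it across the tooth tips, at any yaw. Origin: centre of its underside; z is its axis, up. 
- bearing: Ball bearing, bright steel races with a black shield between, lying flat on the large gear: 50 mm diameter, 16 mm thick, 0.18 kg, 16 mm bore. Grip across its diameter, at any yaw. Origin: centre of its underside; z is its axis, up. 
- pinion: Small dark steel gear with 14 teeth, lying flat on the bearing: 40 mm over the tooth tips, 18 mm thick, 0.12 kg, 14 mm bore. Grip across the tooth tips, at any yaw. Origin: centre of its underside; z is its axis, up. 
- nut: Bright steel hexagon nut, lying flat on the pinion, the topmost thing: 28 mm across flats (32 mm across corners), 18 mm thick, 0.06 kg, 14 mm bore. Two of its flats face its own +x and -x, the others at 60 degree steps from these: grip across flats. Origin: centre of its underside; z is its axis, up. 
- sealer_bottle: Bystander: red sealer bottle with a pointed white nozzle cap, loose, standing upright, 44x44x154 mm, on the right. Leave it standing where it is. Origin: centre of its underside, z up.
- polish_bottle: Bystander: teal flat polish bottle with a blue screw cap, loose, standing upright, 51x71x171 mm, on the left. Leave it standing where it is. Origin: centre of its underside, z up.
- dish_78: Shallow round white plastic dish fixed to the bench, the largest of the four: place of the large gear. Inside diameter 78 mm, outside 84 mm; floor 3 mm above the bench, rim (3 mm wall) 8 mm above the bench. Origin: centre of its underside, on the bench; z up.
- dish_68: Shallow round white plastic dish fixed to the bench, the second largest: place of the bearing. Inside diameter 68 mm, outside 74 mm; floor 3 mm above the bench, rim (3 mm wall) 8 mm above the bench. Origin: centre of its underside, on the bench; z up.
- dish_58: Shallow round white plastic dish fixed to the bench, the third largest: place of the pinion. Inside diameter 58 mm, outside 64 mm; floor 3 mm above the bench, rim (3 mm wall) 8 mm above the bench. Origin: centre of its underside, on the bench; z up.
- dish_48: Shallow round white plastic dish fixed to the bench, the smallest: place of the nut. Inside diameter 48 mm, outside 54 mm; floor 3 mm above the bench, rim (3 mm wall) 8 mm above the bench. Origin: centre of its underside, on the bench; z up.
Mind the look-alikes: they are no part of the job. Leave any blue or purple look-alike of the nut alone.

How it is judged (in metres and radians):
At the end, for the whole second after the job is handed in: Each part lies flat (0.08 rad), same side up, on the floor of its own dish (underside 1 to 5.5 mm above the dish's origin, centres within 10 mm): gear 78, bearing 68, pinion 58, nut 48 mm; released, at rest. Both bottles upright (0.2 rad), within 40 mm of their start (horizontal distance between nut and dish_48 below 0.01 m and z of nut in the frame of dish_48 between 0.001 and 0.0055 m and angle between each of nut, pinion, bearing, large_gear's own z axis and vertical below 0.08 rad and linear speed of each of nut, pinion, bearing, large_gear below 0.02 m/s and angular speed of each of nut, pinion, bearing, large_gear below 0.2 rad/s and horizontal distance between pinion and dish_58 below 0.01 m and z of pinion in the frame of dish_58 between 0.001 and 0.0055 m and horizontal distance between bearing and dish_68 below 0.01 m and z of bearing in the frame of dish_68 between 0.001 and 0.0055 m and horizontal distance between large_gear and dish_78 below 0.01 m and z of large_gear in the frame of dish_78 between 0.001 and 0.0055 m and distance of each of sealer_bottle, polish_bottle from where it was at the start of the episode below 0.04 m and angle between each of sealer_bottle, polish_bottle's own z axis and vertical below 0.2 rad); the robot touches nothing.
It fails at once if the sealer bottle is shifted by more than 40 mm or tipped by more than 0.5 rad (distance of sealer_bottle from where it was at the start of the episode above 0.04 m or angle between sealer_bottle's own z axis and vertical above 0.5 rad).
It fails at once if the polish bottle is shifted by more than 40 mm or tipped by more than 0.5 rad (distance of polish_bottle from where it was at the start of the episode above 0.04 m or angle between polish_bottle's own z axis and vertical above 0.5 rad).
It also fails if it takes over 104 s, if anything falls off the work surface, if the arm or the gripper's body presses on something with over 40 N, if the wrist force passes 120 N, or if a joint passes its speed limit or range.

### The arm

A 6-joint arm with a two-finger parallel gripper is mounted at the origin on a cart in front of the work surface, level with it; the furniture and walls round the work are solid. World frame = base frame: x ahead of the robot, y to its left, z up, the work surface at z = 0. Lengths are in mm, angles in rad, forces in N, time in s.
With the tool pointing down it reaches from about 300 to 775 mm from the base axis. Payload 14.6 kg.
Tool frame: the origin (TCP) lies at the very end of the fingers, on their centre line; the grasp point (between the pads) lies 19 mm behind it (grip_point_offset is the distance from the TCP to the grasp point, in mm); z points along the fingers, y is the line along which they close (so a half turn about z gives the same grasp; the last joint's range is limited). The gripper opens to 94 mm and grips with 3 to 60 N. Pads are 16 mm wide; open, the fingers measure 119 mm over their backs; the gripper's body (75 mm by 177 mm) begins 78 mm behind the grasp point.
Start: joints at [-0.067, 0.3, 1.521, -0, 1.321, -0.067], TCP at [549.99, -0.002, 205.446] pointing down, gripper open.
Joint ranges: [-3.03, 3.03], [-0.79, 2.21], [0.23, 2.52], [-1.04, 4.18], [0, 3.07], [-2.55, 2.55]. Speed limits (rad/s): [2.22, 2.22, 2.57, 3.14, 3.14, 3.14].

### API

Orientations are given as [roll, pitch, yaw] about the fixed x, y, z axes, in that order (R = Rz(yaw) Ry(pitch) Rx(roll)).
In Python, from cell import read_state, camera, camera_info, sign_off, grip_point_offset gives the robot as it stands.
- The arm moves only by the shell command python3 -m handwheel 'ROWS' [FORCE]. ROWS is text: rows parted by semicolons, each of 5 numbers parted by spaces: the shift along the world's x, y, z in units of 40 mm (1.0 is 40 mm), then the turn about the world's z in units of 5 degrees (1.0 is 5 degrees), then the closure, from 0 (fully open) to 1 (shut). In form: dx dy dz yaw gripper; .... A call has 1 to 12 rows; each row shifts and turns the commanded pose from where the row before left it; what a row does not reach is not made up. A row lasts 1/12 s, in which the tool goes at most 41.7 mm and 7.16 degrees, less where a joint would pass 70% of its speed; a pose out of reach is approached as far as the arm can. A call is refused whole if a number of a shift passes 1 or a number of a turn 1, either way. A call with a gripper value outside its range is refused whole. The fingers move at their own pace and stop on an object; FORCE is the grip in N (left out, the last holds). Time passes only in rows, so rows that do not move let the fingers close. It gives the time, the measured TCP pose, the force, the opening and the grip force at its end, in the units of the state.
- read_state(): the state, without advancing time (a new reading comes with each control period).
- camera(name): name is "scene" or "side" or "wrist"; returns (picture, depth): 400x640x3 uint8, red, green, blue; 400x640 float32, mm along the optical axis (not along the pixel's ray), 0 where there is no reading.
- camera_info(name): a dict with "intrinsics" (3x3 intrinsics, pixels), "world_from_camera" (4x4, takes a point from camera to world coordinates). Camera axes: x right, y down, z forward; pixel columns grow to the right and rows downward; lengths in mm; the calibration is good to about 2 mm. A picture is of the moment at which its call begins: read the wrist's pose just before it. camera_info takes no time and is no camera call; for the wrist camera it gives the pose at the moment of the call.
- sign_off(): hands the job in; it is judged then, once.
The state is a dict: "clock": time; "joints": joint angles; "qd": joint speeds; "effort": joint torques, N m; "eef_pos": TCP position; "eef_rot": TCP orientation; "wrist_force": force on the tool from outside, world axes, zero at the start; "moment": the same for the moment, N m; "finger_gap": finger opening in mm; "finger_force": force on a finger pad.
Only numpy, scipy, OpenCV 4.12 (cv2) and the standard library are available. Lean on these libraries where they do the work, as an engineer would, in place of code of your own. Each camera call takes 0.05 s, during which the arm holds its last target. There are 200 camera calls.

## Working session

There is one attempt and no reset: what is moved stays moved. The work goes in short steps, Python scripts to look and compute and a shell command to move; the robot and the scene stay as the last step left them, time stands still between calls to the robot, and variables do not carry over. Pictures are saved under pics/ and viewed, at most 14 in all, crops included, and the job is handed in when it is done.

```bash
ls; mkdir -p pics
cat > h.py <<'E'
import numpy as np, cv2
from cell import *
def shot(n,f):
    im,d=camera(n); cv2.imwrite(f'pics/{f}.png',cv2.cvtColor(im,cv2.COLOR_RGB2BGR)); np.save(f'pics/{f}.npy',d)
    i=camera_info(n); return im,d,np.array(i["intrinsics"]),np.array(i["world_from_camera"])
def cloud(d,K,T):
    v,u=np.mgrid[:d.shape[0],:d.shape[1]]
    p=np.stack([(u-K[0,2])/K[0,0]*d,(v-K[1,2])/K[1,1]*d,d],-1)
    P=p@T[:3,:3].T+T[:3,3]; P[d==0]=np.nan; return P
E
python3 - <<'E'
from h import *
for n in("scene","wrist"):
    im,d,K,T=shot(n,n+"0"); np.save(f'pics/{n}0P.npy',cloud(d,K,T)); print(n,T.round(2).tolist(),K[0,0])
print(read_state(),grip_point_offset)
E
```

```text
pics
scene [[0.91, -0.26, 0.33, 193.55], [-0.42, -0.55, 0.72, -567.18], [-0.01, -0.79, -0.61, 634.09], [0.0, 0.0, 0.0, 1.0]] 382.01455340259764
wrist [[1.0, -0.0, -0.0, 550.42], [-0.0, -0.96, -0.29, 81.78], [-0.0, 0.29, -0.96, 383.36], [0.0, 0.0, 0.0, 1.0]] 335.48203052514947
{'clock': 0.1, 'joints': array([-6.65649765e-02,  3.00428262e-01,  1.52148344e+00,  1.46730023e-05,
        1.32069710e+00, -6.66262990e-02]), 'qd': array([-6.90002124e-04, -8.92030019e-04, -2.06143448e-03, -6.07594601e-04,
        4.90260788e-05, -1.02882826e-03]), 'effort': array([ 1.84928511e-03, -5.32644153e+01, -3.53284299e+01,  7.10431044e-02,
        2.34944851e-02, -7.30603051e-05]), 'eef_pos': array([5.49779624e+02, 3.48765558e-02, 2.04951132e+02]), 'eef_rot': array([-3.14057971e+00, -8.18333543e-05,  1.57085397e+00]), 'wrist_force': array([-0.41965562,  0.05603964, -0.11335447]), 'moment': array([0.02855065, 0.01733722, 0.01333078]), 'finger_force': 0.0, 'finger_gap': 93.80834138191975} 18.8
```

View pics/scene0.png

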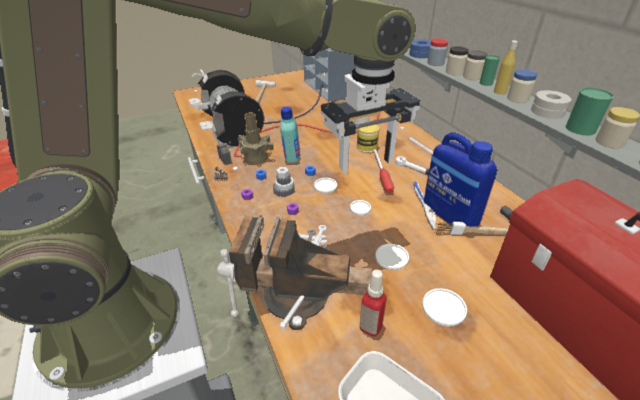

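View pics/wrist0.png

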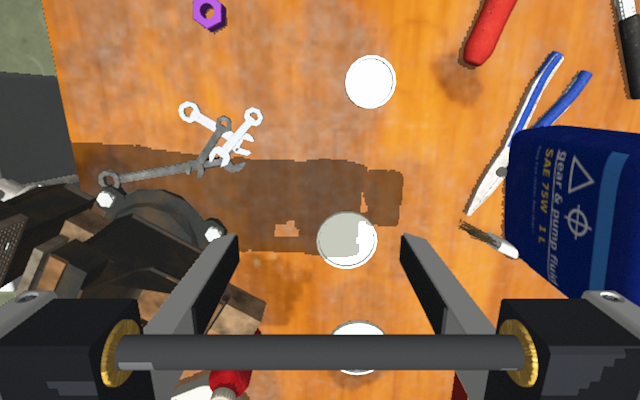

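The scene shows the stack at (284,180), dishes at (325,185), (360,208), (392,257) and (444,307), the teal bottle at (289,135) and the red bottle at (373,305), with the vise between. The wrist view shows two dishes clearly, at (370,82) and (347,240).

```bash
cat >> h.py <<'E'
def plane(px,K,T,z):
    r=np.c_[(np.asarray(px,float)-[K[0,2],K[1,2]])/[K[0,0],K[1,1]],np.ones(len(px))]@T[:3,:3].T
    return T[:3,3]+r*((z-T[2,3])/r[:,2])[:,None]
def dishes(im,K,T,sat=30,val=190):
    hsv=cv2.cvtColor(im,cv2.COLOR_RGB2HSV); m=((hsv[...,1]<sat)&(hsv[...,2]>val)).astype(np.uint8)
    for c in cv2.findContours(m,cv2.RETR_EXTERNAL,cv2.CHAIN_APPROX_NONE)[0]:
        if cv2.contourArea(c)<150: continue
        W=plane(c[:,0],K,T,8)[:,:2].astype(np.float32)
        h=cv2.convexHull(W); (a,b),r=cv2.minEnclosingCircle(h)
        if r<60: print("px",c[:,0].mean(0).round(),"c",round(a,1),round(b,1),"D",round(2*r,1),"fill",round(cv2.contourArea(h)/(np.pi*r*r),2))
E
python3 - <<'E'
from h import *
for n in("scene","wrist"):
    im=cv2.cvtColor(cv2.imread(f'pics/{n}0.png'),cv2.COLOR_BGR2RGB); i=camera_info(n);K=np.array(i["intrinsics"]);T=np.array(i["world_from_camera"])
    print(n); dishes(im,K,T)
    P=np.load(f'pics/{n}0P.npy')
    if n=="scene":
        for nm,(u0,u1,v0,v1) in dict(stack=(270,298,164,198),teal=(278,302,105,166),red=(360,388,268,338),vise=(232,372,215,330),jug=(425,497,130,228)).items():
            Q=P[v0:v1,u0:u1].reshape(-1,3); Q=Q[Q[:,2]>12]; print(nm,np.nanpercentile(Q,[1,50,99],axis=0).round(0).tolist())
        Q=P[164:200,268:300]; 
        for z0 in(15,30,45,60,66):
            S=Q[(abs(Q[...,2]-z0)<5)]; print(z0,len(S),S.mean(0).round(1) if len(S) else'')
        im=cv2.imread('pics/scene0.png')[100:240,180:400]; cv2.imwrite('pics/c1.png',cv2.resize(im,None,fx=3.6,fy=3.6,interpolation=2))
E
```

```text
scene
px [444. 306.] c 598.5 -245.5 D 86.6 fill 0.93
px [395. 256.] c 581.5 -89.0 D 77.4 fill 0.76
px [360. 207.] c 599.3 94.6 D 58.9 fill 0.86
px [325. 184.] c 560.3 224.3 D 68.7 fill 0.88
stack [[422.0, 232.0, 12.0], [446.0, 247.0, 35.0], [476.0, 276.0, 70.0]]
teal [[501.0, 378.0, 14.0], [523.0, 392.0, 94.0], [599.0, 538.0, 168.0]]
red [[426.0, -242.0, 14.0], [443.0, -227.0, 74.0], [478.0, -145.0, 152.0]]
vise [[243.0, -230.0, 13.0], [340.0, -105.0, 91.0], [466.0, -2.0, 162.0]]
jug [[746.0, -98.0, 15.0], [773.0, -51.0, 128.0], [831.0, 44.0, 220.0]]
15 97 [442.2 245.4  15.4]
30 84 [449.9 246.3  30.7]
45 50 [447.8 249.1  45.5]
60 46 [449.1 252.2  60.7]
66 77 [449.7 256.9  66.7]
wrist
px [193. 395.] c 367.4 -319.4 D 60.2 fill 0.31
px [358. 330.] c 601.3 -217.4 D 63.7 fill 0.26
px [508. 250.] c 782.7 -97.3 D 28.4 fill 0.43
px [342. 242.] c 583.2 -85.3 D 73.1 fill 0.97
px [105. 199.] c 299.8 -31.5 D 19.8 fill 0.78
px [236. 140.] c 455.7 41.5 D 80.7 fill 0.4
px [197. 116.] c 417.1 60.7 D 44.0 fill 0.45
px [370.  81.] c 604.1 97.8 D 53.8 fill 0.97
px [628.   8.] c 858.7 168.5 D 19.7 fill 0.57
```

View pics/c1.png

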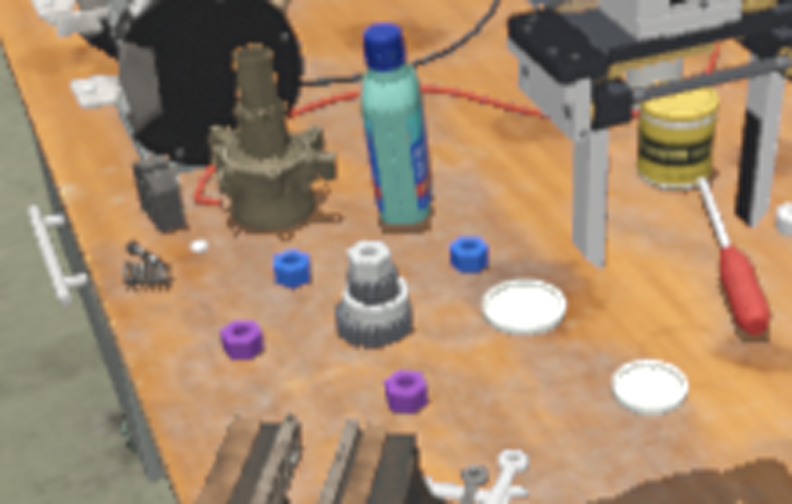

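The close-up shows the stack upright at about (450,250), with the nut on top at crop (368,255). Blue and purple nuts surround it, about 60–90 mm away. The dish assignment agrees with the sizes. I'm moving the wrist camera over the stack.

```bash
python3 -m handwheel '-0.4 0.9 0 0 0;-0.4 0.9 0 0 0;-0.4 0.9 0 0 0;-0.4 0.9 0 0 0;-0.4 0.9 0 0 0;-0.4 0.9 0 0 0;0 0.6 0 0 0;0 0 0 0 0;0 0 0 0 0'
python3 - <<'E'
from h import *
s=read_state();print(s['eef_pos'].round(1),s['eef_rot'].round(3),s['clock'])
im,d,K,T=shot("wrist","w1");P=cloud(d,K,T);np.save('pics/w1P.npy',P)
dishes(im,K,T)
C=np.array([450,250])
for z0,r in((70,25),(52,30),(34,35),(18,40)):
    S=P[(abs(P[...,2]-z0)<4)&(np.hypot(P[...,0]-450,P[...,1]-250)<r)]
    if len(S): print(z0,len(S),S.mean(0).round(1),S.min(0).round(),S.max(0).round())
E
```

```text
clock: 0.85
eef_pos: [453.5, 240.7, 205.1]
eef_rot: [-3.141, 0.0, 1.573]
wrist_force: [-1.0, -0.3, 0.4]
finger_gap: 94.4
finger_force: 0.0
[453.5 240.7 205.1] [-3.141  0.     1.573] 0.85
px [411. 390.] c 582.2 -83.9 D 73.2 fill 0.57
px [325. 322.] c 458.1 43.7 D 70.7 fill 0.35
px [291. 309.] c 418.3 58.3 D 43.4 fill 0.43
px [ 57. 253.] c 130.7 139.3 D 68.0 fill 0.65
px [413. 184.] c 563.7 227.1 D 63.8 fill 0.95
px [314. 161.] c 450.6 249.0 D 34.2 fill 0.48
px [316. 149.] c 453.4 254.9 D 52.7 fill 0.56
px [600. 148.] c 767.5 264.6 D 117.3 fill 0.06
70 604 [451.7 257.9  69.2] [438. 241.  66.] [466. 273.  71.]
52 276 [455.4 262.7  51.3] [434. 238.  48.] [472. 277.  56.]
34 584 [457.3 265.4  32.9] [430. 233.  30.] [478. 283.  38.]
18 368 [440.4 265.8  17.3] [422. 228.  14.] [481. 287.  22.]
```

View pics/w1.png

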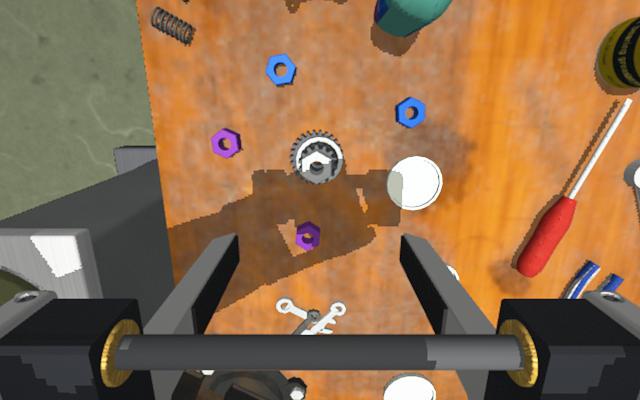

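The wrist view shows the stack at (317,158), dish_58 at (414,183) and look-alike nuts well clear. The layer extents match the given sizes (28x32, 40, 50, 60 mm), centred at about (452.5, 257.5). I still need the nut yaw.

Run:
```python
from h import *
P=np.load('pics/w1P.npy')
S=P[(abs(P[...,2]-69)<2.5)&(np.hypot(P[...,0]-452,P[...,1]-257)<22)][:,:2]
for a in range(-30,31,3):
    w=[]
    for k in range(3):
        t=np.radians(a+60*k); q=S@[np.cos(t),np.sin(t)]; w.append(np.percentile(q,99)-np.percentile(q,1))
    print(a,np.round(w,1),round(sum(w),1))
for z0,R in((69.5,1.5),(52,2),(34,2)):
    S=P[(abs(P[...,2]-z0)<R)&(np.hypot(P[...,0]-452.5,P[...,1]-257.5)<32)][:,:2].astype(np.float32)
    print(z0,cv2.minEnclosingCircle(S))
```

```text
-30 [29.  29.1 28.9] 87.0
-27 [28.9 29.1 28.9] 87.0
-24 [28.8 28.8 28.8] 86.4
-21 [28.7 28.6 28.7] 86.1
-18 [28.5 28.6 28.6] 85.7
-15 [28.4 28.4 28.4] 85.2
-12 [28.2 28.3 28. ] 84.5
-9 [28.  28.  27.8] 83.7
-6 [27.9 27.6 27.7] 83.2
-3 [27.8 27.3 27.7] 82.9
0 [27.7 27.2 27.6] 82.5
3 [27.8 27.3 27.4] 82.5
6 [27.9 27.3 27.6] 82.9
9 [28.1 27.5 27.8] 83.3
12 [28.4 27.8 28. ] 84.2
15 [28.6 28.3 28.4] 85.3
18 [28.7 28.6 28.5] 85.8
21 [28.8 28.8 28.6] 86.1
24 [29.  28.8 28.7] 86.6
27 [29.  28.9 28.8] 86.7
30 [29.1 28.9 29. ] 87.0
69.5 ((451.68218994140625, 257.2205810546875), 15.918110847473145)
52 ((452.88775634765625, 257.2676696777344), 19.90212059020996)
34 ((454.3968811035156, 257.9577941894531), 24.753040313720703)
```

```bash
python3 -m handwheel '-0.04 0.2 -0.93 0 0;0 0.2 -0.93 0 0;0 0.01 -0.93 0 0;0 0 -0.7 0 0;0 0 -0.24 0 0;0 0 0 0 0;0 0 0 0 0' 20; python3 -m handwheel '0 0 0 0 1;0 0 0 0 1;0 0 0 0 1;0 0 0 0 1;0 0 0 0 1;0 0 0 0 1;0 0 0 0 1;0 0 0 0 1;0 0 0 0 1'
```

```text
clock: 1.48
eef_pos: [453.2, 256.0, 57.3]
eef_rot: [3.141, -0.0, 1.57]
wrist_force: [0.2, -0.4, 0.8]
finger_gap: 93.9
finger_force: 0.0
clock: 2.23
eef_pos: [452.4, 256.4, 56.2]
eef_rot: [-3.142, 0.0, 1.571]
wrist_force: [0.4, -0.4, -0.2]
finger_gap: 37.6
finger_force: 0.0
```

```bash
python3 -m handwheel '0 0 0 0 1;0 0 0 0 1;0 0 0 0 1;0 0 0.3 0 1;0 0 0.6 0 1;0 0 0.6 0 1;0 0 0 0 1' ; python3 -m handwheel '0.6 -0.62 0 0 1;0.6 -0.62 0 0 1;0.6 -0.62 0 0 1;0.6 -0.62 0 0 1;0.6 -0.62 0 0 1;0.6 -0.62 0 0 1;0.2 -0.2 0 0 1;0 0 0 0 1;0 0 0 0 1'
python3 - <<'E'
from h import *
s=read_state();print(s['eef_pos'].round(1))
im,d,K,T=shot("wrist","w2");dishes(im,K,T);
E
```

```text
clock: 2.82
eef_pos: [454.0, 257.2, 120.4]
eef_rot: [3.136, -0.003, 1.571]
wrist_force: [0.4, -0.6, 0.6]
finger_gap: 27.6
finger_force: 20.0
clock: 3.57
eef_pos: [603.9, 99.7, 115.4]
eef_rot: [-3.14, -0.0, 1.57]
wrist_force: [0.0, 0.8, -0.8]
finger_gap: 27.8
finger_force: 20.0
[603.9  99.7 115.4]
px [303. 381.] c 586.9 -99.8 D 64.6 fill 0.43
px [164. 259.] c 454.8 40.8 D 81.4 fill 0.39
px [114. 234.] c 414.9 59.7 D 44.0 fill 0.45
px [319. 197.] c 604.2 99.7 D 53.1 fill 0.93
px [618.  56.] c 840.9 207.4 D 102.3 fill 0.27
px [512.  26.] c 752.6 234.7 D 40.2 fill 0.16
px [260.  31.] c 563.9 228.2 D 63.6 fill 0.93
px [106.  11.] c 441.5 250.9 D 40.6 fill 0.23
```

View pics/w2.png

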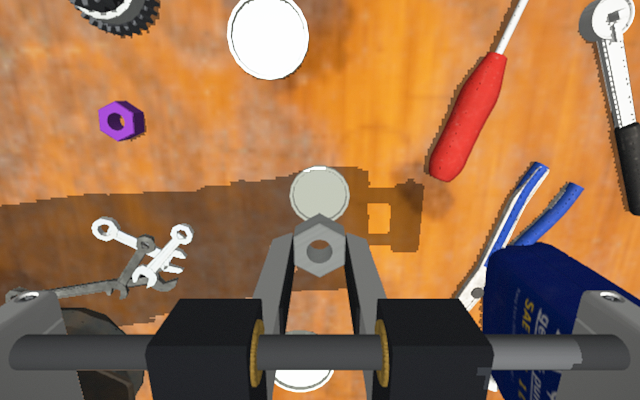

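The nut is held straight and centred at (320,250). Dish_48 comes out at (604,99.5). The fingers will stand over the rim, so I release with the TCP just above 8 mm.

```bash
python3 -m handwheel '0 0 -0.8 0 1;0 0 -0.8 0 1;0 0 -0.7 0 1;0 0 -0.2 0 1;0 0 -0.1 0 1;0 0 0 0 1;0 0 0 0 1;0 0 0 0 1'
```

```text
clock: 4.28
eef_pos: [605.2, 99.9, 14.1]
eef_rot: [3.139, -0.0, 1.571]
wrist_force: [-0.5, 0.5, -0.7]
finger_gap: 27.8
finger_force: 20.0
```

```bash
python3 -m handwheel '-0.01 -0.01 -0.06 0 1;0 0 0 0 1;0 0 0 0 1;0 0 0 0 1;0 0 0 0 1'; python3 -m handwheel '0 0 0 0 0.6;0 0 0 0 0.5;0 0 0 0 0.4;0 0 0 0 0.4;0 0 0.1 0 0.4;0 0 0.7 0 0.4;0 0 0.8 0 0;0 0 0.8 0 0;0 0 0 0 0'
python3 - <<'E'
from h import *
s=read_state();print(s['eef_pos'].round(1))
im,d,K,T=shot("wrist","w3");dishes(im,K,T);P=cloud(d,K,T)
S=P[(abs(P[...,2]-21)<4)&(np.hypot(P[...,0]-604,P[...,1]-99)<28)]
print(len(S),cv2.minEnclosingCircle(S[:,:2].astype(np.float32)),np.percentile(S[:,2],[5,50,95]))
E
```

```text
clock: 4.7
eef_pos: [604.0, 99.2, 9.9]
eef_rot: [3.142, -0.0, 1.571]
wrist_force: [-0.0, -0.1, -0.1]
finger_gap: 28.1
finger_force: 20.0
clock: 5.45
eef_pos: [606.6, 99.5, 112.8]
eef_rot: [3.132, -0.001, 1.571]
wrist_force: [0.4, 0.8, 1.6]
finger_gap: 73.1
finger_force: 0.0
[606.6  99.5 112.8]
px [295. 378.] c 581.6 -89.5 D 70.1 fill 0.43
px [157. 260.] c 454.7 42.0 D 80.2 fill 0.39
px [107. 236.] c 415.5 60.6 D 43.0 fill 0.46
px [315. 195.] c 602.7 99.7 D 51.9 fill 0.96
px [613.  53.] c 836.7 206.1 D 100.3 fill 0.26
px [507.  26.] c 749.8 232.9 D 39.3 fill 0.16
px [255.  31.] c 563.3 226.9 D 62.9 fill 0.91
px [96. 10.] c 441.1 249.0 D 39.1 fill 0.22
367 ((603.0943603515625, 101.10858917236328), 15.629210472106934) [17.03507533 17.44326224 18.32610543]
```

View pics/w3.png

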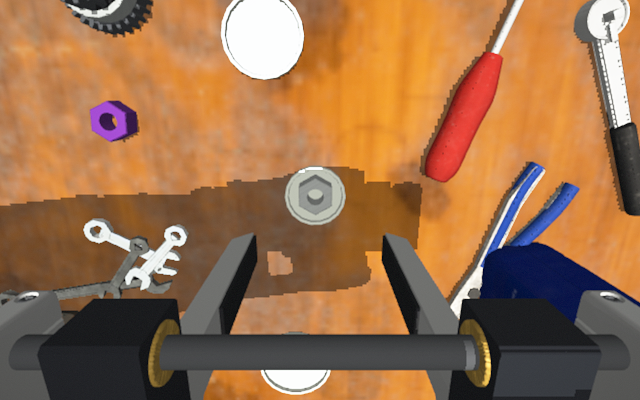

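The nut sits flat and centred in its dish at (315,196). Next is the pinion.

```bash
python3 -m handwheel '-0.6 0.63 0 0 0;-0.6 0.63 0 0 0;-0.6 0.63 0 0 0;-0.6 0.63 0 0 0;-0.6 0.63 0 0 0;-0.6 0.63 0 0 0;-0.18 0.17 0 0 0;0 0 0 0 0;0 0 0 0 0;0 0 0 0 0;0 0 0 0 0'
python3 - <<'E'
from h import *
s=read_state();print(s['eef_pos'].round(1))
im,d,K,T=shot("wrist","w4");dishes(im,K,T);P=cloud(d,K,T)
for z0 in(52,34,18):
    S=P[(abs(P[...,2]-z0)<2)&(np.hypot(P[...,0]-452.5,P[...,1]-257.5)<32)][:,:2].astype(np.float32)
    print(z0,len(S),cv2.minEnclosingCircle(S))
E
```

```text
clock: 6.42
eef_pos: [453.6, 256.3, 105.5]
eef_rot: [-3.141, 0.0, 1.569]
wrist_force: [0.2, 0.2, -0.3]
finger_gap: 94.4
finger_force: 0.0
[453.6 256.3 105.5]
px [335. 388.] c 467.1 51.5 D 47.4 fill 0.38
px [285. 381.] c 418.4 58.4 D 43.0 fill 0.45
px [453. 229.] c 563.7 228.4 D 63.5 fill 0.89
52 1473 ((452.4039001464844, 258.3164367675781), 19.995935440063477)
34 718 ((454.0570983886719, 259.23907470703125), 24.727628707885742)
18 543 ((450.7283020019531, 258.9075622558594), 29.999128341674805)
```

```bash
python3 -m handwheel '0 0.03 -0.7 0 0;0 0 -0.7 0 0.3;0 0 -0.28 0 0.4;0 0 0 0 0.5;0 0 0 0 0.5;0 0 0 0 0.5' ; python3 -m handwheel '0 0 0 0 1;0 0 0 0 1;0 0 0 0 1;0 0 0 0 1;0 0 0 0 1;0 0 0 0 1'
```

```text
clock: 6.97
eef_pos: [453.7, 258.6, 40.0]
eef_rot: [3.14, -0.001, 1.57]
wrist_force: [-0.0, 0.1, 0.2]
finger_gap: 63.8
finger_force: 0.0
clock: 7.47
eef_pos: [453.0, 258.5, 39.2]
eef_rot: [3.141, -0.0, 1.571]
wrist_force: [-1.8, -1.2, 5.5]
finger_gap: 39.4
finger_force: 20.0
```

```bash
python3 -m handwheel '0 0 0 0 1;0 0 0.2 0 1;0 0 0.6 0 1;0 0 0.6 0 1;0.5 -0.14 0 0 1;0.8 -0.22 0 0 1;0.8 -0.22 0 0 1;0.65 -0.18 0 0 1;0 0 0 0 1;0 0 0 0 1;0 0 0 0 1'
python3 - <<'E'
from h import *
s=read_state();print(s['eef_pos'].round(1))
im,d,K,T=shot("wrist","w5");dishes(im,K,T)
E
```

```text
clock: 8.38
eef_pos: [562.1, 228.1, 94.5]
eef_rot: [-3.141, 0.0, 1.571]
wrist_force: [0.1, 0.2, -1.0]
finger_gap: 39.2
finger_force: 20.0
[562.1 228.1  94.5]
px [348. 321.] c 589.3 111.8 D 36.1 fill 0.39
px [635. 192.] c 824.1 235.9 D 31.1 fill 0.27
px [321. 198.] c 563.7 229.3 D 62.5 fill 0.85
px [170. 169.] c 442.3 254.6 D 54.4 fill 0.97
px [579. 151.] c 766.7 266.1 D 119.0 fill 0.06
```

View pics/w5.png

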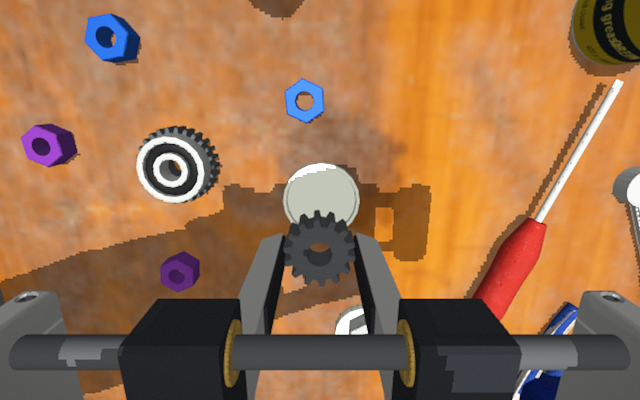

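The pinion is level in the grip at (320,250), with its dish at (321,198). Lowering.

```bash
python3 -m handwheel '0.03 0 -0.7 0 1;0 0 -0.7 0 1;0 0 -0.5 0 1;0 0 -0.2 0 1;0 0 0 0 1;0 0 0 0 1;0 0 0 0 1;0 0 0 0 1'
```

```text
clock: 9.1
eef_pos: [564.6, 228.3, 12.1]
eef_rot: [3.14, -0.001, 1.571]
wrist_force: [-0.5, -0.5, -1.6]
finger_gap: 39.5
finger_force: 20.0
```

```bash
python3 -m handwheel '0 0 -0.04 0 1;0 0 0 0 1;0 0 0 0 1;0 0 0 0 1';python3 -m handwheel '0 0 0 0 0.5;0 0 0 0 0.4;0 0 0 0 0.3;0 0 0 0 0.3;0 0 0.1 0 0.3;0 0 0.7 0 0.3;0 0 0.8 0 0;0 0 0.8 0 0;0 0 0 0 0;0 0 0 0 0;0 0 0 0 0'
python3 - <<'E'
from h import *
s=read_state();print(s['eef_pos'].round(1))
im,d,K,T=shot("wrist","w6");dishes(im,K,T);P=cloud(d,K,T)
S=P[(abs(P[...,2]-21)<4)&(np.hypot(P[...,0]-564,P[...,1]-228)<28)]
print(len(S),cv2.minEnclosingCircle(S[:,:2].astype(np.float32)),np.percentile(S[:,2],[5,50,95]))
E
```

```text
clock: 9.43
eef_pos: [564.0, 228.0, 9.2]
eef_rot: [3.141, -0.0, 1.571]
wrist_force: [0.2, 0.4, -0.3]
finger_gap: 39.3
finger_force: 20.0
clock: 10.35
eef_pos: [563.7, 227.9, 104.5]
eef_rot: [-3.141, 0.0, 1.571]
wrist_force: [-0.4, -0.1, -0.3]
finger_gap: 93.1
finger_force: 0.0
[563.7 227.9 104.5]
px [210. 383.] c 450.6 26.8 D 59.0 fill 0.43
px [361. 320.] c 603.3 99.5 D 53.2 fill 0.72
px [632. 214.] c 837.9 208.6 D 94.5 fill 0.16
px [319. 195.] c 563.2 228.8 D 62.5 fill 0.96
px [173. 166.] c 442.9 254.6 D 54.0 fill 0.97
px [568. 149.] c 764.5 266.2 D 118.3 fill 0.06
1253 ((564.257080078125, 227.42234802246094), 20.16107940673828) [18.25835028 19.6159849  20.71373529]
```

The pinion is centred in its dish. Next is the bearing.

```bash
python3 -m handwheel '-0.5 0.14 0 0 0;-0.8 0.22 0 0 0;-0.8 0.22 0 0 0;-0.66 0.18 0 0 0;0 0 0 0 0;0 0 0 0 0;0 0 0 0 0'
python3 - <<'E'
from h import *
s=read_state();print(s['eef_pos'].round(1))
im,d,K,T=shot("wrist","w7");P=cloud(d,K,T)
for z0 in(34,18):
    S=P[(abs(P[...,2]-z0)<2.5)&(np.hypot(P[...,0]-452.5,P[...,1]-257.5)<34)]
    print(z0,len(S),cv2.minEnclosingCircle(S[:,:2].astype(np.float32)),S.min(0),S.max(0))
E
```

```text
clock: 10.98
eef_pos: [453.8, 258.3, 104.5]
eef_rot: [-3.141, 0.0, 1.571]
wrist_force: [0.1, 0.2, -0.0]
finger_gap: 93.7
finger_force: 0.0
[453.8 258.3 104.5]
34 1836 ((454.2793884277344, 258.886474609375), 24.87482452392578) [429.90491667 234.73960273  31.50061423] [478.77204214 283.60113076  35.14773834]
18 625 ((451.1357421875, 258.5754089355469), 30.05000114440918) [421.23170002 230.76324208  15.51729241] [480.95290246 288.41143124  20.40606907]
```

```bash
python3 -m handwheel '0.01 0.01 -0.7 0 0;0 0 -0.7 0 0;0 0 -0.5 0 0.2;0 0 -0.15 0 0.3;0 0 0 0 0.3;0 0 0 0 0.3;0 0 0 0 0.3' 25; python3 -m handwheel '0 0 0 0 1;0 0 0 0 1;0 0 0 0 1;0 0 0 0 1;0 0 0 0 1;0 0 0 0 1'
```

```text
clock: 11.62
eef_pos: [454.9, 259.0, 24.3]
eef_rot: [3.14, -0.001, 1.571]
wrist_force: [0.1, 0.5, -1.0]
finger_gap: 66.6
finger_force: 0.0
clock: 12.12
eef_pos: [454.2, 258.9, 23.7]
eef_rot: [3.141, -0.0, 1.571]
wrist_force: [-2.2, -1.6, 6.5]
finger_gap: 49.2
finger_force: 25.0
```

```bash
python3 -m handwheel '0 0 0 0 1;0 0 0.2 0 1;0 0 0.6 0 1;0 0 0.7 0 1;0 0 0.6 0 1;0.6 -0.2 0 0 1;0.7 -0.4 0 0 1;0.7 -0.6 0 0 1;0.6 -0.7 0 0 1;0.4 -0.7 0 0 1;0.2 -0.7 0 0 1'; python3 -m handwheel '0 -0.7 0 0 1;0 -0.7 0 0 1;0 -0.7 0 0 1;0 -0.7 0 0 1;0 -0.7 0 0 1;0 -0.7 0 0 1;0 -0.6 0 0 1;0 -0.4 0 0 1;0 0 0 0 1;0 0 0 0 1;0 0 0 0 1;0 0 0 0 1'
python3 - <<'E'
from h import *
s=read_state();print(s['eef_pos'].round(1))
im,d,K,T=shot("wrist","w8");dishes(im,K,T)
E
```

```text
clock: 13.03
eef_pos: [583.3, 125.2, 107.1]
eef_rot: [3.142, 0.0, 1.571]
wrist_force: [-0.0, -0.4, -2.2]
finger_gap: 49.3
finger_force: 25.0
clock: 14.03
eef_pos: [582.0, -80.2, 107.1]
eef_rot: [-3.142, -0.0, 1.572]
wrist_force: [-0.8, 0.3, -2.2]
finger_gap: 49.2
finger_force: 25.0
[582.  -80.2 107.1]
px [338. 374.] c 601.6 -265.2 D 55.1 fill 0.23
px [338. 380.] c 601.6 -265.4 D 69.4 fill 0.27
px [339. 328.] c 601.4 -219.6 D 67.7 fill 0.27
px [550. 212.] c 785.5 -93.4 D 30.2 fill 0.4
px [129. 192.] c 419.2 -75.5 D 18.8 fill 0.86
px [320. 193.] c 583.2 -84.1 D 72.3 fill 0.75
px [167.  57.] c 465.2 32.2 D 26.7 fill 0.69
px [151.  45.] c 455.7 41.7 D 80.8 fill 0.32
px [94. 14.] c 415.5 60.4 D 42.7 fill 0.35
```

View pics/w8.png

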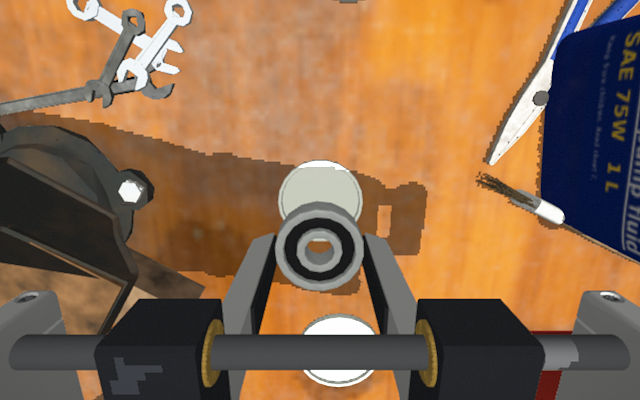

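The bearing is level in the grip at (320,245), over dish_68 at (320,195). The vise is on the left, so I check its edge before opening near it.

```bash
python3 - <<'E'
from h import *
P=np.load('pics/scene0P.npy').reshape(-1,3); d=np.load('pics/w8.npy');i=camera_info("wrist");Q=cloud(d,np.array(i["intrinsics"]),np.array(i["world_from_camera"])).reshape(-1,3)
for N,A in(("s",P),("w",Q)):
    for z in(12,60,120):
        S=A[(A[:,2]>z)&(A[:,2]<175)&(A[:,0]<560)&(A[:,1]<0)&(A[:,1]>-180)]; print(N,z,len(S),np.nanpercentile(S[:,0],[50,97,99.5]) if len(S) else'')
E
python3 -m handwheel '0.03 -0.11 -0.7 0 1;0 0 -0.7 0 1;0 0 -0.6 0 1;0 0 -0.35 0 1;0 0 0 0 1;0 0 0 0 1;0 0 0 0 1;0 0 0 0 1'
```

```text
s 12 17524 [ 96.30412004 439.90588473 466.04949956]
s 60 10719 [272.64517787 447.08788314 470.66790032]
s 120 3938 [278.83719587 363.85368666 377.11198585]
w 12 24856 [412.70555071 557.79720052 558.07818414]
w 60 15238 [424.52585871 557.91956138 558.20884942]
w 120 2363 [554.67191681 558.05119278 558.12261414]
clock: 14.75
eef_pos: [583.9, -85.5, 14.5]
eef_rot: [3.14, 0.0, 1.571]
wrist_force: [0.3, -0.1, -2.0]
finger_gap: 49.3
finger_force: 25.0
```

```bash
python3 -m handwheel '0 0 -0.1 0 1;0 0 0 0 1;0 0 0 0 1;0 0 0 0 1;0 0 0 0 1';python3 -m handwheel '0 0 0 0 0.4;0 0 0 0 0.3;0 0 0 0 0.25;0 0 0 0 0.25;0 0 0.1 0 0.25;0 0 0.7 0 0.25;0 0 0.8 0 0;0 0 0.8 0 0;0 0 0 0 0;0 0 0 0 0;0 0 0 0 0'
python3 - <<'E'
from h import *
s=read_state();print(s['eef_pos'].round(1))
im,d,K,T=shot("wrist","w9");dishes(im,K,T);P=cloud(d,K,T)
S=P[(abs(P[...,2]-19)<4)&(np.hypot(P[...,0]-583,P[...,1]+85)<33)]
print(len(S),cv2.minEnclosingCircle(S[:,:2].astype(np.float32)),np.percentile(S[:,2],[5,50,95]))
E
```

```text
clock: 15.17
eef_pos: [583.2, -85.6, 9.2]
eef_rot: [3.141, 0.0, 1.571]
wrist_force: [-0.7, 0.8, -2.0]
finger_gap: 49.6
finger_force: 25.0
clock: 16.08
eef_pos: [582.8, -85.5, 104.5]
eef_rot: [-3.141, -0.0, 1.571]
wrist_force: [0.5, -0.5, -0.9]
finger_gap: 93.8
finger_force: 0.0
[582.8 -85.5 104.5]
px [338. 373.] c 601.1 -267.2 D 49.4 fill 0.21
px [338. 327.] c 600.9 -222.2 D 71.7 fill 0.29
px [552. 207.] c 784.4 -93.3 D 29.0 fill 0.42
px [126. 186.] c 419.5 -74.9 D 19.1 fill 0.81
px [319. 195.] c 582.8 -84.2 D 72.6 fill 0.97
px [164.  50.] c 465.2 32.1 D 26.9 fill 0.67
px [148.  38.] c 456.2 39.4 D 78.9 fill 0.31
px [92.  8.] c 416.2 58.1 D 39.3 fill 0.28
2153 ((583.727294921875, -85.70793914794922), 24.968257904052734) [15.24285997 16.92159242 18.4700461 ]
```

View pics/w9.png

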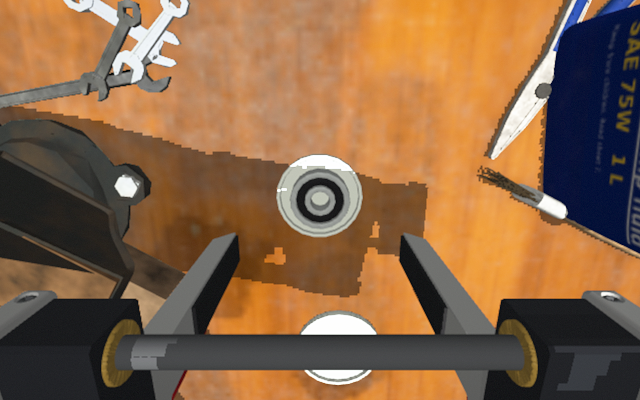

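The bearing is centred in its dish at (319,197). Next is the large gear.

```bash
python3 -m handwheel '0 0.6 0 0 0;0 0.7 0 0 0;0 0.7 0 0 0;0 0.7 0 0 0;0 0.7 0 0 0;0 0.7 0 0 0;-0.2 0.7 0 0 0;-0.4 0.7 0 0 0;-0.6 0.7 0 0 0;-0.7 0.7 0 0 0;-0.7 0.7 0 0 0;-0.6 0.6 0 0 0'; python3 -m handwheel '-0.1 0.4 0 0 0;0 0 0 0 0;0 0 0 0 0;0 0 0 0 0;0 0 0 0 0'
python3 - <<'E'
from h import *
s=read_state();print(s['eef_pos'].round(1))
im,d,K,T=shot("wrist","w10");P=cloud(d,K,T)
S=P[(abs(P[...,2]-17)<3)&(np.hypot(P[...,0]-452.5,P[...,1]-257.5)<36)]
print(len(S),cv2.minEnclosingCircle(S[:,:2].astype(np.float32)),S.min(0),S.max(0))
E
```

```text
clock: 17.13
eef_pos: [452.8, 243.4, 103.7]
eef_rot: [-3.139, 0.001, 1.571]
wrist_force: [0.3, 0.3, 0.4]
finger_gap: 93.9
finger_force: 0.0
clock: 17.55
eef_pos: [451.6, 257.4, 104.5]
eef_rot: [-3.141, 0.0, 1.57]
wrist_force: [-0.5, 0.3, 0.3]
finger_gap: 93.7
finger_force: 0.0
[451.6 257.4 104.5]
3222 ((450.969482421875, 258.4707946777344), 30.314664840698242) [421.2248608  229.23295814  14.02114396] [480.95159044 288.67507806  19.65834806]
```

```bash
python3 -m handwheel '-0.01 0.03 -0.7 0 0;0 0 -0.7 0 0;0 0 -0.6 0 0;0 0 -0.35 0 0;0 0 -0.1 0 0;0 0 0 0 0;0 0 0 0 0;0 0 0 0 0;0 0 0 0 0' 35; python3 -m handwheel '0 0 0 0 1;0 0 0 0 1;0 0 0 0 1;0 0 0 0 1;0 0 0 0 1;0 0 0 0 1;0 0 0 0 1;0 0 0 0 1'
```

```text
clock: 18.35
eef_pos: [451.4, 259.7, 8.1]
eef_rot: [3.14, -0.001, 1.571]
wrist_force: [0.4, 0.5, -0.2]
finger_gap: 93.5
finger_force: 0.0
clock: 19.02
eef_pos: [450.8, 259.6, 7.1]
eef_rot: [-3.142, -0.0, 1.571]
wrist_force: [-1.2, 0.6, -0.2]
finger_gap: 59.6
finger_force: 35.0
```

```bash
python3 -m handwheel '0 0 0.2 0 1;0 0 0.5 0 1;0 0 0.7 0 1;0 0 0.7 0 1;0 0 0.4 0 1;0.4 -0.2 0 0 1;0.7 -0.4 0 0 1;0.7 -0.6 0 0 1;0.7 -0.7 0 0 1;0.7 -0.7 0 0 1;0.4 -0.7 0 0 1;0.1 -0.7 0 0 1'; python3 -m handwheel '0 -0.7 0 0 1;0 -0.7 0 0 1;0 -0.7 0 0 1;0 -0.7 0 0 1;0 -0.7 0 0 1;0 -0.7 0 0 1;0 -0.7 0 0 1;0 -0.7 0 0 1;0 -0.7 0 0 1;0 -0.6 0 0 1;0 -0.5 0 0 1;0 -0.3 0 0 1';  python3 -m handwheel '0 -0.2 0 0 1;0 0 0 0 1;0 0 0 0 1;0 0 0 0 1'
python3 - <<'E'
from h import *
s=read_state();print(s['eef_pos'].round(1))
im,d,K,T=shot("wrist","w11");dishes(im,K,T)
E
```

```text
clock: 20.02
eef_pos: [600.4, 97.7, 106.9]
eef_rot: [3.142, 0.0, 1.57]
wrist_force: [-0.2, 0.6, -4.8]
finger_gap: 59.0
finger_force: 35.0
clock: 21.02
eef_pos: [598.3, -210.5, 107.1]
eef_rot: [-3.141, 0.0, 1.569]
wrist_force: [-0.6, 0.2, -3.2]
finger_gap: 59.1
finger_force: 35.0
clock: 21.35
eef_pos: [598.9, -215.3, 107.0]
eef_rot: [-3.141, -0.0, 1.572]
wrist_force: [0.2, 0.7, -3.5]
finger_gap: 58.8
finger_force: 35.0
[ 598.9 -215.3  107. ]
px [ 81. 298.] c 379.1 -324.6 D 72.4 fill 0.64
px [320. 246.] c 599.7 -259.6 D 21.1 fill 0.48
px [328. 200.] c 604.4 -234.8 D 80.5 fill 0.39
px [298.  28.] c 583.3 -83.8 D 26.1 fill 0.96
px [564.  25.] c 783.4 -81.2 D 29.6 fill 0.44
px [297.  35.] c 583.3 -85.7 D 73.6 fill 0.83
px [77. 12.] c 420.0 -72.6 D 20.5 fill 0.78
```

View pics/w11.png

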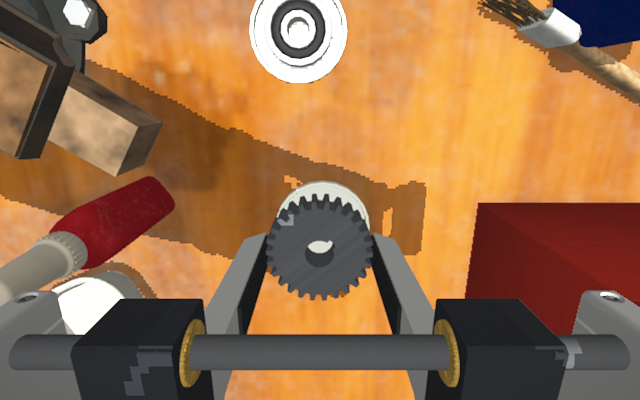

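The gear is level in the grip at (320,250), with the dish_78 arc visible behind it. There's a red toolbox on the right and the sealer bottle on the left. I fit the visible rim arc with the known radius and check the clearances.

Run:
```python
from h import *
from scipy.optimize import least_squares
im=cv2.imread('pics/w11.png');i=camera_info("wrist");K=np.array(i["intrinsics"]);T=np.array(i["world_from_camera"])
hsv=cv2.cvtColor(im,cv2.COLOR_BGR2HSV)
pts=[]
for u in range(284,364,2):
    col=hsv[165:240,u,1]; k=np.where((col[:-1]>=60)&(col[1:]<60))[0]
    if len(k): pts.append((u,165+k[0]+1))
W=plane(pts,K,T,8)[:,:2]
r=least_squares(lambda c:np.hypot(W[:,0]-c[0],W[:,1]-c[1])-42,[601,-242],loss='soft_l1'); print(r.x,np.abs(r.fun).round(1).tolist())
P=np.load('pics/scene0P.npy').reshape(-1,3)
S=P[(P[:,0]>620)&(P[:,0]<1000)&(P[:,1]<-130)&(P[:,1]>-330)&(P[:,2]>30)]
print("toolbox minx,z",np.percentile(S[:,0],[.5,2,50]),np.percentile(S[:,2],[50,99]))
Q=cloud(np.load('pics/w11.npy'),K,T)[205:290,500:560].reshape(-1,3);print(np.nanpercentile(Q,[1,50,99],axis=0).round())
```

```text
[ 601.87138408 -243.29859481] [0.6, 0.8, 0.3, 0.2, 0.6, 0.3, 0.5, 0.1, 0.1, 0.2, 0.3, 0.3, 0.0, 0.4, 0.0, 0.6, 0.3, 0.2, 0.1, 0.9, 0.1, 0.2, 0.3, 0.6, 0.0, 0.4, 0.0, 0.3, 0.2, 0.1, 0.0, 0.1, 0.2, 0.3, 0.7, 0.3, 0.4, 0.3, 0.7, 0.3]
toolbox minx,z [734.87033568 735.75230149 746.77140631] [187.91443813 209.92640097]
[[ 740. -270.    9.]
 [ 741. -230.   68.]
 [ 796. -222.  108.]]
```

```bash
python3 -m handwheel '0.06 -0.4 0 0 1;0 -0.27 -0.1 0 1;0 0 -0.7 0 1;0 0 -0.7 0 1;0 0 -0.6 0 1;0 0 -0.2 0 1;0 0 0 0 1;0 0 0 0 1;0 0 0 0 1;0 0 0 0 1'
```

```text
clock: 22.23
eef_pos: [602.0, -243.5, 16.9]
eef_rot: [3.139, 0.001, 1.571]
wrist_force: [-0.1, -0.3, -3.5]
finger_gap: 59.2
finger_force: 35.0
```

```bash
python3 -m handwheel '0 0.02 -0.09 0 1;0 0 0 0 1;0 0 0 0 1;0 0 0 0 1;0 0 0 0 1'
```

```text
clock: 22.65
eef_pos: [601.3, -242.4, 11.6]
eef_rot: [3.141, 0.0, 1.571]
wrist_force: [0.5, 0.3, -3.7]
finger_gap: 59.3
finger_force: 35.0
```

```bash
python3 -m handwheel '0 0 -0.03 0 1;0 0 0 0 1;0 0 0 0 1;0 0 0 0 0.3;0 0 0 0 0.2;0 0 0 0 0.2;0 0 0 0 0.2;0 0 0 0 0.2;0 0 0.2 0 0.2;0 0 0.7 0 0.2;0 0 0.8 0 0.2;0 0 0.8 0 0.2'; python3 -m handwheel '0 0 0.5 0 0;0 0 0 0 0;0 0 0 0 0;0 0 0 0 0;0 0 0 0 0'
python3 - <<'E'
from h import *
s=read_state();print(s['eef_pos'].round(1))
im,d,K,T=shot("wrist","w12");dishes(im,K,T);P=cloud(d,K,T)
S=P[(abs(P[...,2]-20)<4)&(np.hypot(P[...,0]-602,P[...,1]+243)<37)]
print(len(S),cv2.minEnclosingCircle(S[:,:2].astype(np.float32)),np.percentile(S[:,2],[5,50,95]))
shot("scene","s2")
E
```

```text
clock: 23.65
eef_pos: [600.9, -242.2, 111.8]
eef_rot: [-3.141, -0.0, 1.571]
wrist_force: [1.0, -0.5, 0.2]
finger_gap: 75.3
finger_force: 0.0
clock: 24.07
eef_pos: [600.6, -242.2, 128.9]
eef_rot: [-3.14, -0.001, 1.571]
wrist_force: [-0.0, -0.5, 0.3]
finger_gap: 94.2
finger_force: 0.0
[ 600.6 -242.2  128.9]
px [321. 190.] c 602.1 -243.5 D 83.1 fill 0.98
px [296.   5.] c 583.2 -86.4 D 24.6 fill 0.38
px [297.  21.] c 583.5 -87.9 D 73.1 fill 0.49
2817 ((601.7761840820312, -243.27464294433594), 30.22333526611328) [18.79718624 20.27546321 21.38134183]
```

View pics/w12.png

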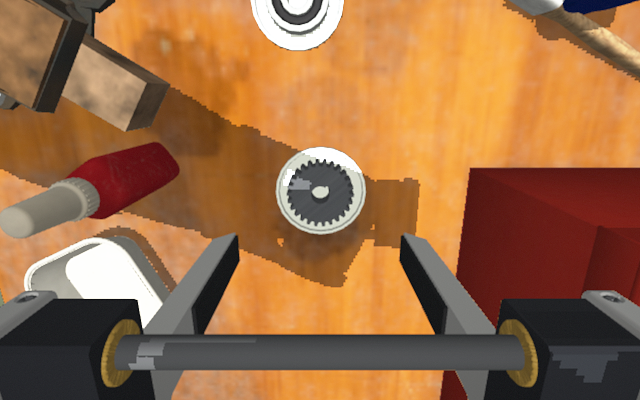

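View pics/s2.png

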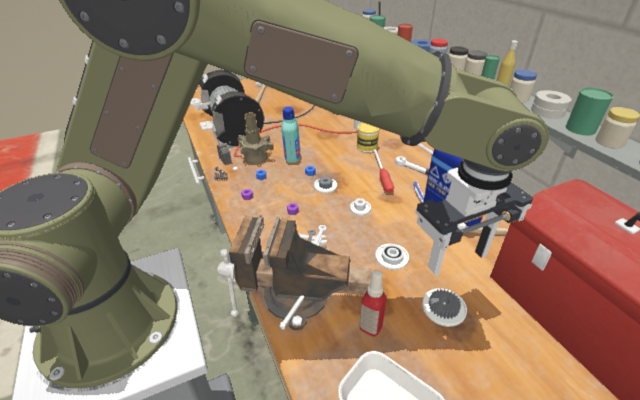

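All four parts lie centred in their dishes: gear (444,306), bearing (392,256), nut (360,207) and pinion (325,184). Both bottles stand where they were, and the gripper is clear.

```bash
python3 -c "from cell import *; print(sign_off())"
```

```text
the job is handed in; nothing more can be done
None
```

The stack is taken apart and the job handed in after about 24 s: nut, pinion, bearing and large gear each lie flat and centred (to about 2 mm by camera) in their own dishes, and both bottles still stand where they were; sign-off gave no verdict.

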